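Clip the sensor on the drying tray and hold the blower dial at boost

ROBOT

A 6-joint arm with a two-finger parallel gripper is mounted at the origin on the work surface. World frame = base frame: x ahead of the robot, y to its left, z up, the work surface at z = 0. Lengths are in m, angles in rad, forces in N, time in s.
With the tool pointing down it reaches from about 0.25 to 0.775 m from the base axis. Payload 4 kg.
Tool frame: the origin (TCP) lies midway between the tips of the shut fingers; the grasp point (between the pads) lies robot.grip_point_offset behind it (robot.grip_point_offset is the distance from the TCP to the grasp point, in m); z points along the fingers, x is the direction in which the jaws open and shut, and the axes are right-handed (so a half turn about z gives the same grasp; the last joint's range is limited). The gripper opens to 94 mm and grips with 3 to 60 N. Pads are 16 mm wide; open, the fingers measure 119 mm over their backs; the gripper's body (75 mm by 177 mm) begins 78 mm behind the grasp point.
Start: joints at [-1.366, 0.087, 1.371, -0, 1.684, -0.103], TCP at [0.167, -0.524, 0.206] pointing down, gripper open.
Joint ranges: [-3.1, 3.1], [-0.76, 2.03], [0.27, 2.55], [-1.08, 4.22], [0.17, 2.65], [-2.57, 2.57]. Speed limits (rad/s): [2.79, 2.79, 3.14, 3.14, 3.14, 3.14].

INTERFACE

Orientations are given as [roll, pitch, yaw] about the fixed x, y, z axes, in that order (R = Rz(yaw) Ry(pitch) Rx(roll)).
In Python, from bench import robot, optics, finder gives the robot as it stands. The module is installed in compiled form; this text tells all that it offers.
- The arm moves only by the tool arm_command, never from a script. Its argument "plan" is a list of rows, each a list of 5 numbers: the opening, from 0 (shut) to 1 (fully open), then the shift along the world's x, y, z in m, then the turn about the world's z in degrees. A call has 1 to 10 rows; each row is the pose to reach, as a shift and turn from the pose commanded when the call began; what a row does not reach only later rows make up. A row lasts 1/8 s, in which the tool goes at most 62.5 mm and 10.7 degrees, less where a joint would pass 70% of its speed; a pose out of reach is approached as far as the arm can. A call with a gripper value outside its range is refused whole. The fingers move at their own pace and stop on an object; the grip force is fixed at half the most. Time passes only in rows, so rows that repeat a pose let the fingers close. It gives the time, the measured TCP pose, the force and the opening at its end, in the units of the state.
- robot.get_obs(): the state, without advancing time (a new reading comes with each control period).
- optics.snapshot(name): name is "scene" or "top"; returns a dict with "image" (400x640x3 uint8, red, green, blue), "fx", "fy", "cx", "cy" (pixels), "dist" ([k1, k2, p1, p2, k3] as OpenCV has them; the pictures are not rectified), "position" and "rotation" of the camera in the world. Camera axes: x right, y down, z forward; pixel columns grow to the right and rows downward; lengths in m; the calibration is good to about 2 mm. A picture is of the moment at which its call begins. There is no depth.
- robot.close_job(): hands the job in, once; it reports no verdict.
Trained networks look in the newest picture that a camera, given by its name, has taken for a name from the list of things; names that differ only in an ending like _2 or _b are one class to them, and where a whole thing is asked for, a point or a joint stands for the part that bears it (a point fixed in the world has none). Each returns a list of dicts, best first, with "p" (0 to 1); they miss things now and then, are a little off and sometimes report something else, mostly with a low value. They report only what shows in the picture. A call takes as long as a camera call. They do not tell look-alikes from the thing itself.
- finder.masks_of(label, camera): "pixels" (400x640 bool, what is visible of it) and "extent" ([left, top, right, bottom] in pixels, round what is visible of it).
The state is a dict: "time": time; "joint_positions": joint angles; "qvel": joint speeds; "joint_torque": joint torques, N m; "tool_pos": TCP position; "ee_rot": TCP orientation; "wrist_force": force on the tool from outside, world axes, zero at the start; "wrist_torque": the same for the moment, N m; "width": finger opening in m.
Only numpy, scipy, OpenCV 4.12 (cv2) and the standard library are available. Lean on these libraries where they do the work, as an engineer would, in place of code of your own. Each camera call takes 0.05 s, during which the arm holds its last target.

TASK

Squeeze the sprung sensor clip open, take it off its parking plate and let it close on the middle of the drying tray's front rim (the long side towards the robot), pushed right down and upright. Then turn the blower's spring-return dial clockwise past its first two clicks to the third and hold it there against its spring: finish with the gripper still holding the dial at the third click, do not let go of it. Leave the pitcher, egg cup, pestle and ring alone.

Things in the scene. Friction and masses are not known exactly. Their poses are not given: they have to be found in the camera images.
- clip: Loose sprung clip with white sensor pod, about 80 g, at the start on the parking plate. Origin: its throat, where the top of the gripped edge sits. z up, y the jaws' opening direction, x along the edge; half a turn about z makes no difference. Two aluminium jaws, 24 mm wide (x), 6 mm thick, reach 20 mm below the origin on either side of the edge; crossed arms rest on the edge (z 0 to 8 mm).
- clip_pads (a point): Squeezing height: middle of the clip, 34 mm above its origin, same axes, between two flat upright grey thumb pads, 24 mm wide (x), z 2 to 50 mm above the origin, outer faces 50 mm apart in y. The arms cross over: squeezing the pads together OPENS the jaws. Fully squeezed the pads measure 34 mm outside and the jaws gape 20 mm, both centred between the fingers.
- clip_jaw (a joint): Jaw opening in m: 0 = closed on a 4 mm edge, -0.003 = closed on nothing, 0.016 = fully open (stop). Its spring closes it when the pads are let go; squeezing takes 6 N at 0 and 12.4 N fully open. The +y thumb pad and the -y jaw belong to the clip's body, the others slide.
- park: Fixed parking plate: an upright steel plate 50 mm (x) by 4 mm (y) standing on a dark foot 70 x 70 x 12 mm; its top edge is 60 mm above the surface. Origin: centre of the foot's underside. The clip's x and y axes lie along the plate's. Parking plate and blower may swap sides.
- tray: Fixed open steel drying tray with test tiles in it, 140 mm (x) by 190 mm (y), 85 mm high, walls 4 mm thick. Origin: centre of its underside; z up; x points away from the robot, square to the front wall.
- tray_rim (a point): Middle of the top edge of the tray's front wall (wall along the tray's y, 4 mm thick in x), 85 mm above the surface; axes as the tray's. The clip belongs here, its y axis along the tray's x. The tiles stay 70 mm behind the front wall and lower than the rim.
- blower: Fixed grey blower controller, a box 120 x 120 mm, 90 mm high, with the dial in the middle of its top. Origin: centre of its underside. Four black ticks on its top, on a 47 mm radius at +0.65, +0.25, -0.15 and -0.55 rad about z from the box's x axis, mark where the dial's white line points at rest and at clicks 1, 2 and 3.
- dial_grip (a point): On the vertical axis of the black dial, 124 mm above the surface, at the height to grip; x runs along the dial's upright grip bar towards the end with the white line and turns with the dial. The bar is 64 mm long, 14 mm thick, from 9 to 46 mm above the box top; below it a round skirt of 34 mm radius, top 9 mm above the box top.
- dial (a joint): Dial angle in rad, grows CLOCKWISE seen from above (against +z). 0 = rest; clicks (detents) at 0.4, 0.8 and 1.2; stop at 1.3. A return spring of 0.04 N m at rest to 0.09 N m at the third click always drives it back to 0, through the clicks (each adds about 0.02 N m), when it is let go.
- pitcher: Bystander: honey-glazed pitcher 140 mm high, 105 mm across plus handle, standing on the far right. Origin: centre of its underside.
- egg_cup: Bystander: bisque egg cup 60 mm high, 50 mm across. Origin: centre of its underside.
- pestle: Bystander: marble pestle standing on its head, 110 mm high, 44 mm across, on the far left. Origin: centre of its underside.
- dip_ring: Bystander: aluminium dipping ring lying flat, 80 mm across, 12 mm high. Origin: centre of its underside.
Things that resemble listed ones, but are neither listed nor needed, are in the scene too. What is shaped like the clip but orange or red is not meant.

How it is judged:
On the way, in this order (a step that is already met when the one before it is completed fails the run):
1. the clip sits on the middle of the tray's front rim, closed on it and let go (x of clip in the frame of tray between -0.074 and -0.062 m and y of clip in the frame of tray between -0.035 and 0.035 m and z of clip in the frame of tray between 0.08 and 0.094 m and value of joint clip_jaw between -0.002 and 0.002 m and angle between clip's own z axis and vertical below 0.2 rad and angle between the y axis of clip and the x axis of tray, either way round below 0.25 rad and contact force between the fingers and clip below 0.1 N), for 0.3 s.
2. the dial is turned by the gripper to its third click (value of joint dial above 1.08 rad and contact force between the fingers and blower above 0.5 N), for 0.3 s.
At the end, for the whole second after the job is handed in: For the last second the fingers hold the dial at its third click (above 1.08 rad, nearly still, finger force over 0.5 N); the clip, let go and at rest, grips the tray's front rim: within 35 mm of its middle, throat at most 9 mm above the rim, upright to 0.2 rad, square to 0.25 rad (all of step 1 and all of step 2 and velocity of joint dial between -0.2 and 0.2 rad/s and linear speed of clip below 0.02 m/s); the arm keeps its last pose, push and grip.
It fails at once if the pitcher is shifted by more than 30 mm or tipped (distance of pitcher from where it was at the start of the episode above 0.03 m or angle between pitcher's own z axis and vertical above 0.5 rad).
It fails at once if the egg cup is shifted by more than 30 mm or tipped (distance of egg_cup from where it was at the start of the episode above 0.03 m or angle between egg_cup's own z axis and vertical above 0.5 rad).
It fails at once if the pestle is shifted by more than 30 mm or tipped (distance of pestle from where it was at the start of the episode above 0.03 m or angle between pestle's own z axis and vertical above 0.5 rad).
It fails at once if the dip ring is shifted by more than 30 mm or tipped (distance of dip_ring from where it was at the start of the episode above 0.03 m or angle between dip_ring's own z axis and vertical above 0.5 rad).
It also fails if it takes over 51 s, if anything falls off the work surface, if the arm or the gripper's body presses on something with over 40 N, if the wrist force passes 120 N, or if a joint passes its speed limit or range.

## Working session

There is one attempt and no reset: what is moved stays moved. The work goes in short steps, Python scripts to look and compute and a tool call to move; the robot and the scene stay as the last step left them, time stands still between calls to the robot, and variables do not carry over. Pictures are saved under pics/ and viewed, and the job is handed in when it is done.

Besides the shell and the picture viewer there is one more tool, called after "Request:" as a command line: name --pt "numbers of a row" for each row, then --argument value for the rest. arm_command: Moves the arm, as the interface text tells. Its arguments: {"type":"object","properties":{"plan":{"type":"array","items":{"type":"array","items":{"type":"number"}}}},"required":["plan"]}

```bash
mkdir -p pics; python3 - <<'E'
from bench import robot, optics, finder
import cv2, numpy as np
o=robot.get_obs(); print({k:np.round(v,3) for k,v in o.items()}, robot.grip_point_offset)
for c in ("scene","top"):
    s=optics.snapshot(c)
    cv2.imwrite(f"pics/{c}0.png",s["image"][:,:,::-1])
    print(c,s["fx"],s["fy"],s["cx"],s["cy"],s["dist"],s["position"],np.round(s["rotation"],4).tolist())
    for l in ("clip","park","tray","blower","dial_grip","pitcher","egg_cup","pestle","dip_ring"):
        for d in finder.masks_of(l,c): print(c,l,round(d["p"],2),np.round(d["extent"]).tolist(), d["pixels"].sum())
E
```

```text
{'time': np.float64(0.0), 'joint_positions': array([-1.366,  0.088,  1.372, -0.   ,  1.684, -0.103]), 'qvel': array([ 0.   ,  0.   , -0.   ,  0.001,  0.003,  0.001]), 'joint_torque': array([-0.0000e+00, -3.4018e+01, -3.0243e+01,  7.2000e-02,  3.3000e-02,
       -0.0000e+00]), 'tool_pos': array([ 0.167, -0.524,  0.204]), 'ee_rot': array([-3.141e+00,  2.000e-03, -1.263e+00]), 'wrist_force': array([-0.029, -0.034, -0.555]), 'wrist_torque': array([-0.035,  0.055,  0.001]), 'width': np.float64(0.094)} 0.0188
scene 474.60968477804005 474.60968477804005 311.90376653692516 198.57638521050438 [-0.01456649  0.          0.          0.          0.        ] [ 1.08162124 -0.64203125  0.97251123] [-2.3768, 0.004, 0.7277]
scene clip 0.97 [164.0, 293.0, 186.0, 325.0] 430
scene clip 0.88 [167.0, 234.0, 188.0, 261.0] 404
scene clip 0.58 [184.0, 248.0, 212.0, 278.0] 402
scene park 0.56 [185.0, 270.0, 224.0, 299.0] 755
scene tray 0.81 [292.0, 178.0, 379.0, 265.0] 4672
scene tray 0.31 [184.0, 246.0, 211.0, 278.0] 413
scene blower 0.94 [358.0, 116.0, 418.0, 171.0] 2244
scene blower 0.46 [184.0, 268.0, 225.
[... 516 characters left out ...]
57, -0.0064, -1.5448]
top clip 0.73 [328.0, 245.0, 335.0, 253.0] 19
top clip 0.7 [448.0, 224.0, 468.0, 242.0] 187
top clip 0.64 [274.0, 165.0, 343.0, 219.0] 3599
top clip 0.56 [416.0, 238.0, 439.0, 246.0] 190
top clip 0.52 [411.0, 268.0, 433.0, 280.0] 177
top park 0.73 [404.0, 223.0, 434.0, 253.0] 483
top tray 0.66 [274.0, 161.0, 342.0, 221.0] 3437
top blower 0.83 [159.0, 191.0, 218.0, 241.0] 2202
top blower 0.72 [257.0, 260.0, 275.0, 277.0] 246
top dial_grip 0.96 [171.0, 199.0, 194.0, 224.0] 478
top pitcher 0.75 [378.0, 119.0, 416.0, 166.0] 1273
top egg_cup 0.55 [255.0, 256.0, 275.0, 276.0] 259
top pestle 0.5 [219.0, 136.0, 240.0, 156.0] 231
top dip_ring 0.52 [330.0, 246.0, 338.0, 271.0] 16
```

View pics/scene0.png

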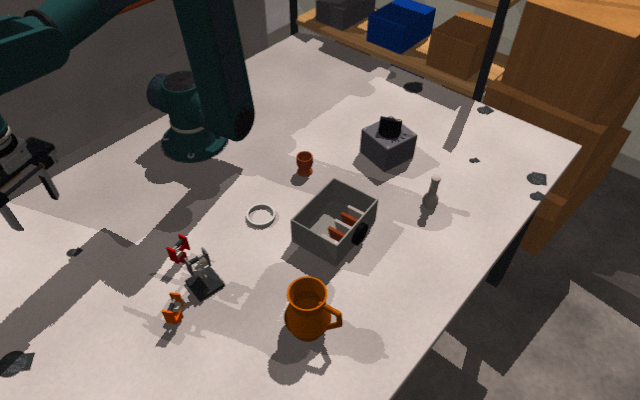

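View pics/top0.png

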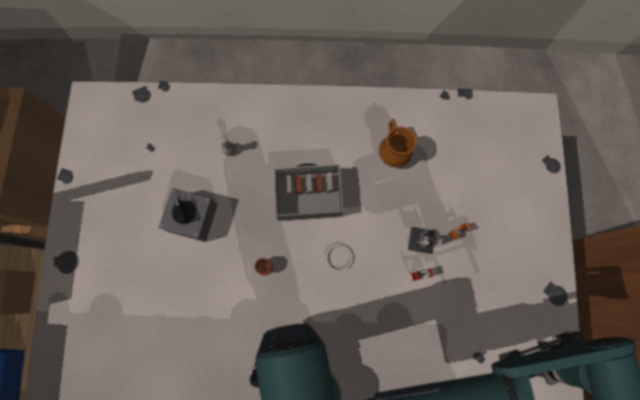

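```bash
cat > h.py <<'E'
from bench import robot, optics, finder
import cv2, numpy as np
from scipy.spatial.transform import Rotation as Ro
from scipy.optimize import least_squares
def cam(s):
    r=np.asarray(s["rotation"],float)
    R=Ro.from_euler('xyz',r).as_matrix() if r.size==3 else r
    K=np.array([[s["fx"],0,s["cx"]],[0,s["fy"],s["cy"]],[0,0,1.]])
    return dict(R=R,p=np.array(s["position"]),K=K,d=np.array(s["dist"]),img=s["image"])
def snap(n): return cam(optics.snapshot(n))
def proj(c,P):
    P=np.atleast_2d(P).astype(float)
    rv=cv2.Rodrigues(c["R"].T)[0]; t=-c["R"].T@c["p"]
    return cv2.projectPoints(P.reshape(-1,1,3),rv,t,c["K"],c["d"])[0].reshape(-1,2)
def onz(c,uv,z):
    n=cv2.undistortPoints(np.array(uv,float).reshape(-1,1,2),c["K"],c["d"]).reshape(-1,2)
    D=np.c_[n,np.ones(len(n))]@c["R"].T
    return c["p"]+D*((z-c["p"][2])/D[:,2])[:,None]
def crop(c,box,k,name,lines=[]):
    x0,y0,x1,y1=box
    im=cv2.resize(c["img"][y0:y1,x0:x1,::-1],None,fx=k,fy=k,interpolation=cv2.INTER_CUBIC)
    for P,col in lines:
        q=(proj(c,P)-[x0,y0]+.5)*k
        cv2.polylines(im,[np.round(q).astype(int).reshape(-1,1,2)],False,col,1,cv2.LINE_AA)
    cv2.imwrite(name,im)
def T(x,y,yaw,P):
    P=np.atleast_2d(P).astype(float); c,s=np.cos(yaw),np.sin(yaw)
    return np.c_[x+c*P[:,0]-s*P[:,1],y+s*P[:,0]+c*P[:,1],P[:,2]]
def rect(a,b,z): return np.array([[a,b,z],[-a,b,z],[-a,-b,z],[a,-b,z],[a,b,z]])
E
python3 - <<'E'
from h import *
a=snap("scene");b=snap("top")
crop(a,(140,220,240,340),5,"pics/s_park.png"); crop(b,(395,210,485,290),8,"pics/t_park.png")
crop(a,(280,170,390,270),6,"pics/s_tray.png"); crop(b,(265,155,365,230),7,"pics/t_tray.png")
crop(a,(350,105,430,180),8,"pics/s_blow.png"); crop(b,(150,180,245,245),8,"pics/t_blow.png")
print(onz(b,[(423,240)],0), onz(a,[(205,285)],0))
E
```

```text
[[ 0.45609199 -0.34243017  0.        ]] [[ 4.56906482e-01 -3.35918022e-01 -1.11022302e-16]]
```

View pics/s_park.png

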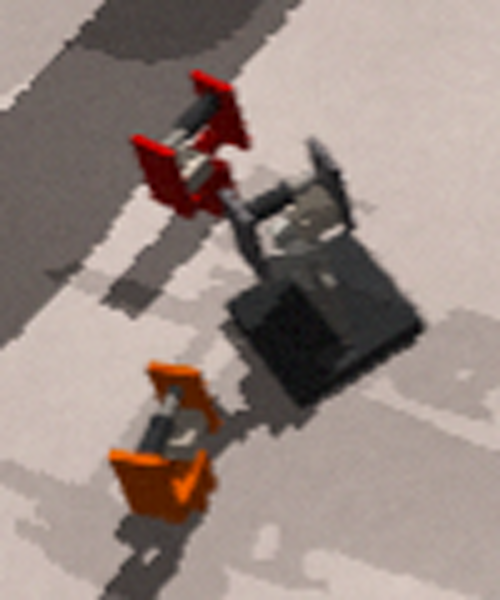

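View pics/t_park.png

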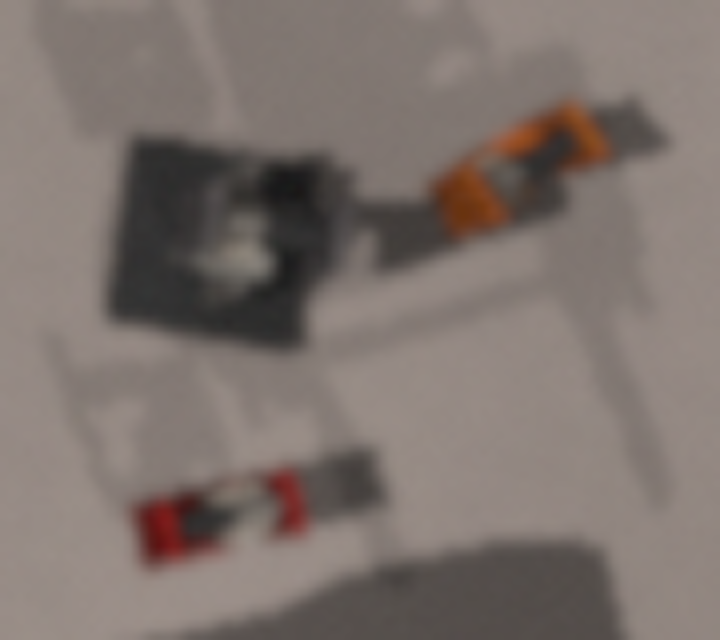

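View pics/s_tray.png

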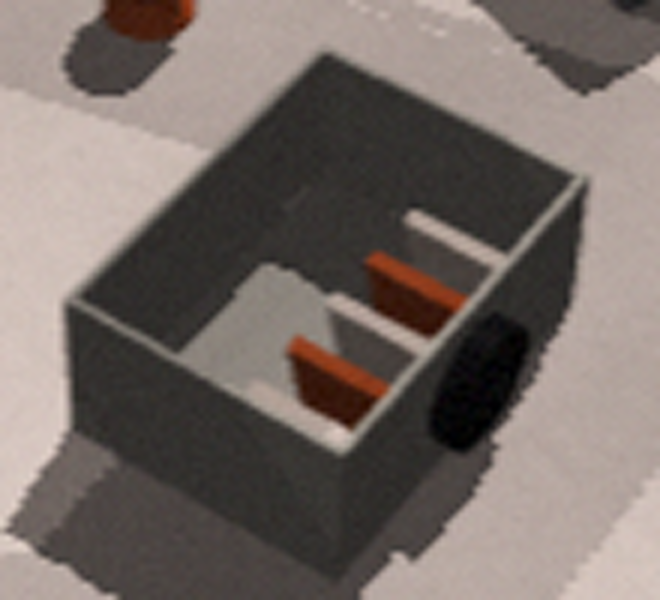

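View pics/t_tray.png

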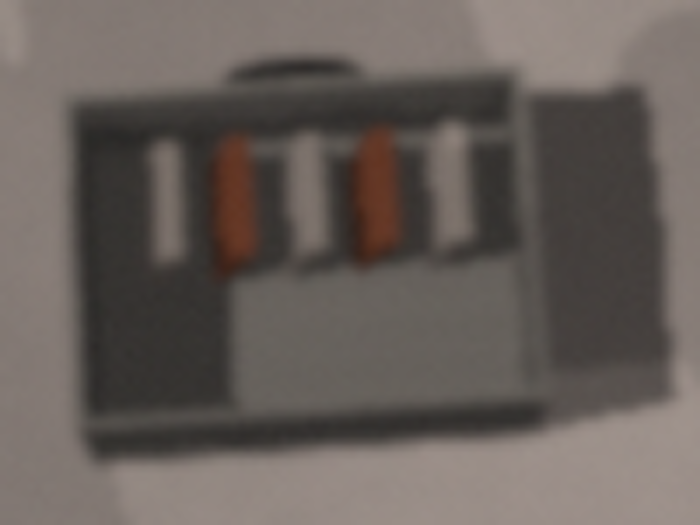

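View pics/s_blow.png

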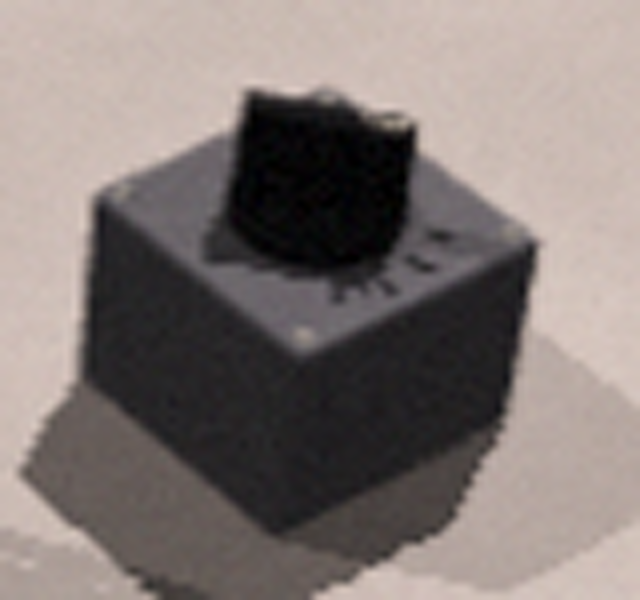

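View pics/t_blow.png

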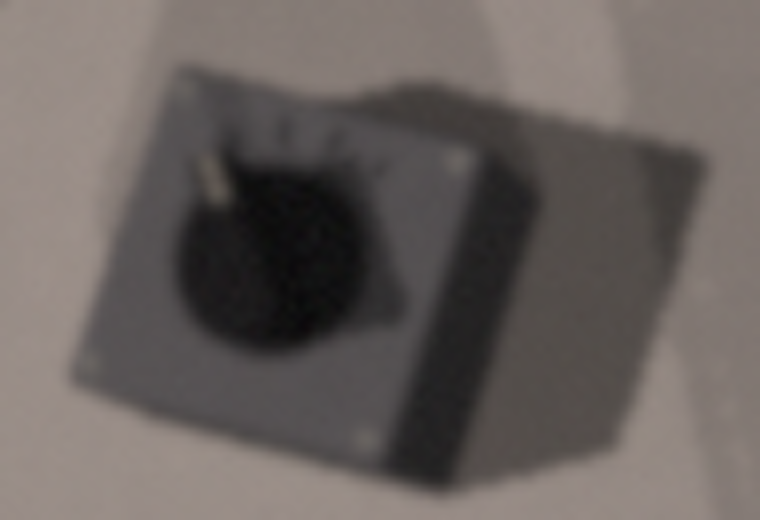

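```bash
cat > fit.py <<'E'
from h import *
a=snap("scene");b=snap("top")
def S(pts,k,o): return np.array(pts,float)/k+np.array(o)-.5
def fit(x0,obs):
    def f(p): return np.concatenate([(proj(c,T(p[0],p[1],p[2],M))-uv).ravel() for c,M,uv in obs])
    r=least_squares(f,x0,loss='soft_l1'); return r.x, np.round(r.fun.reshape(-1,2),1).tolist()
# blower
M=.06
ob=[(b,[[M,M,.09],[M,-M,.09],[-M,-M,.09],[-M,M,.09]],S([(182,68),(490,150),(388,465),(72,380)],8,(150,180))),
    (a,[[-M,-M,.09],[M,-M,.09],[M,M,.09],[M,-M,0],[-M,-M,0],[M,M,0]],S([(97,200),(300,355),(537,240),(278,532),(85,380),(500,428)],8,(350,105)))]
for i in ([0],[1],[0,1]): print("blower",*[ (np.round(x,4),r) for x,r in [fit([.5,.3,-.25],[ob[j] for j in i])]])
X,Y=.07,.095
ot=[(b,[[X,Y,.085],[X,-Y,.085],[-X,-Y,.085],[-X,Y,.085],[-X,Y,0],[-X,-Y,0]],S([(72,100),(517,72),(545,405),(82,430),(95,460),(540,430)],7,(265,155))),
    (a,[[-X,-Y,.085],[-X,Y,.085],[X,Y,.085],[X,-Y,.085],[X,-Y,0],[-X,-Y,0]],S([(68,302),(325,50),(588,180),(345,455),(335,580),(72,430)],6,(280,170)))]
for i in ([0],[1],[0,1]): print("tray",*[ (np.round(x,4),r) for x,r in [fit([.5,.0,0],[ot[j] for j in i])]])
F=.035
op=[(b,[[F,F,.012],[-F,F,.012],[-F,-F,.012]],S([(135,140),(112,315),(302,345)],8,(395,210))),
    (a,[[-F,-F,.012],[F,-F,.012],[F,F,.012]],S([(232,305),(300,395),(422,325)],5,(140,220)))]
for i in ([0],[1],[0,1]): print("park",*[ (np.round(x,4),r) for x,r in [fit([.45,-.34,-.15],[op[j] for j in i])]])
E
python3 fit.py
```

```text
blower (array([ 0.504 ,  0.344 , -0.2363]), [[-0.4, -1.0], [0.9, -0.5], [0.3, 1.1], [-0.7, 0.4]])
blower (array([ 0.5034,  0.3474, -0.2285]), [[-1.0, -1.0], [0.3, 0.8], [1.2, -0.1], [-0.3, 1.7], [-1.5, -0.6], [1.2, -0.6]])
blower (array([ 0.504 ,  0.3453, -0.2279]), [[-1.1, -0.9], [0.4, -0.7], [0.0, 0.9], [-1.0, 0.6], [-1.3, -0.6], [0.0, 1.3], [0.9, 0.3], [-0.5, 2.2], [-1.8, -0.2], [1.0, -0.2]])
tray (array([0.58  , 0.0017, 0.0879]), [[-1.3, -0.8], [1.3, -0.7], [0.8, -0.3], [-0.9, 0.1], [0.1, 0.8], [-0.0, 1.2]])
tray (array([0.5811, 0.003 , 0.0941]), [[-0.6, -0.2], [-0.1, -0.8], [0.6, -0.5], [-0.2, 0.5], [0.3, 0.8], [-0.1, -0.1]])
tray (array([0.5808, 0.0026, 0.094 ]), [[-1.8, -0.9], [0.8, -1.1], [0.6, -0.8], [-1.1, 0.0], [-0.0, 0.7], [-0.2, 0.8], [-0.8, -0.2], [-0.3, -0.8], [0.5, -0.5], [-0.4, 0.5], [0.1, 0.8], [-0.2, -0.1]])
park (array([ 0.4564, -0.3357, -0.124 ]), [[-0.1, -1.0], [0.2, 0.5], [-0.0, 0.3]])
park (array([ 0.4582, -0.334 , -0.1842]), [[-0.6, -0.7], [-0.3, 1.2], [1.3, -0.3]])
park (array([ 0.4567, -0.3352, -0.1436]), [[-0.1, -1.3], [-0.2, 0.1], [-0.4, 0.3], [-1.7, 0.0], [-0.3, 1.3], [0.7, -1.1]])
```

```bash
cat > ov.py <<'E'
from h import *
import sys
a=snap("scene");b=snap("top")
def clipm(x,y,yaw,z0):
    L=[]
    for s in (1,-1):
        for yy in (.025,):
            P=np.array([[.012,s*yy,.002],[-.012,s*yy,.002],[-.012,s*yy,.05],[.012,s*yy,.05],[.012,s*yy,.002]]); P[:,2]+=z0
            L.append((T(x,y,yaw,P),(0,255,0) if s>0 else (255,255,0)))
    return L
def parkm(x,y,yaw):
    p=np.array([[.025,0,.012],[.025,0,.06],[-.025,0,.06],[-.025,0,.012]])
    return [(T(x,y,yaw,rect(.035,.035,.012)),(0,255,255)),(T(x,y,yaw,rect(.035,.035,0)),(0,255,255)),(T(x,y,yaw,p),(255,0,255))]
x,y,w=.4567,-.3352,-.145
L=parkm(x,y,w)+clipm(x,y,w,.06)
crop(a,(170,235,240,310),8,"pics/s_park_o.png",L); crop(b,(395,210,455,260),10,"pics/t_park_o.png",L)
E
python3 ov.py
```

```text
(no output)
```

View pics/s_park_o.png

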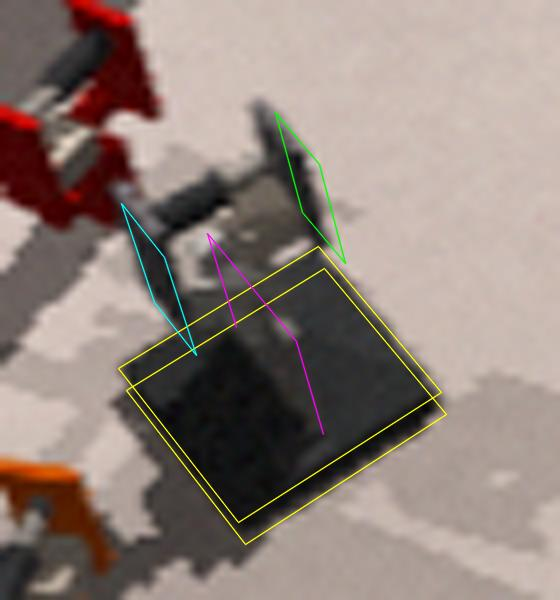

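View pics/t_park_o.png

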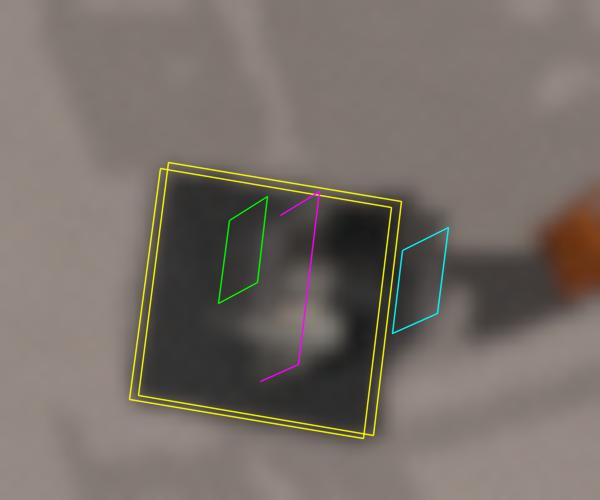

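```bash
python3 - <<'E'
from h import *
a=snap("scene");b=snap("top")
for n,uv in dict(red=(425,274),orange_l=(450,236),orange_r=(471,225),ring=(340,256),egg=(264,266),pit=(398,146),pest=(232,146)).items(): print(n,onz(b,[uv],.06).round(3))
for n,uv in dict(red=(178,248),orange=(174,308)).items(): print(n,onz(a,[uv],.045).round(3))
# clip pads: top corner points in scene crop (/8 +170,235)
def S(p): return np.array(p,float)/8+[170,235]-.5
# visible pad top corners: compare projections
x,y,w=.4567,-.3352,-.145
for dx in (-.01,-.005,0,.005):
    print(dx, ((proj(a,T(x,y,w,[[dx-.012,.025,.11],[dx+.012,.025,.11],[dx-.012,-.025,.11],[dx+.012,-.025,.11],[dx+.012,-.025,.062],[dx+.012,.025,.062]]))-[170,235]+.5)*8).round().tolist())
crop(a,(180,240,220,285),14,"pics/s_clip.png")
crop(b,(405,215,450,260),13,"pics/t_clip.png")
E
```

```text
red [[ 0.353 -0.332  0.06 ]]
orange_l [[ 0.462 -0.406  0.06 ]]
orange_r [[ 0.495 -0.468  0.06 ]]
ring [[ 0.398 -0.094  0.06 ]]
egg [[0.364 0.118 0.06 ]]
pit [[ 0.727 -0.26   0.06 ]]
pest [[0.713 0.232 0.06 ]]
red [[ 0.352 -0.325  0.045]]
orange [[ 0.481 -0.435  0.045]]
-0.01 [[257.0, 91.0], [301.0, 142.0], [103.0, 181.0], [146.0, 234.0], [178.0, 333.0], [327.0, 242.0]]
-0.005 [[266.0, 102.0], [310.0, 153.0], [112.0, 192.0], [155.0, 246.0], [187.0, 344.0], [336.0, 252.0]]
0 [[275.0, 112.0], [319.0, 164.0], [121.0, 203.0], [164.0, 257.0], [196.0, 355.0], [345.0, 263.0]]
0.005 [[284.0, 123.0], [328.0, 174.0], [130.0, 214.0], [173.0, 268.0], [205.0, 367.0], [354.0, 274.0]]
```

View pics/s_clip.png

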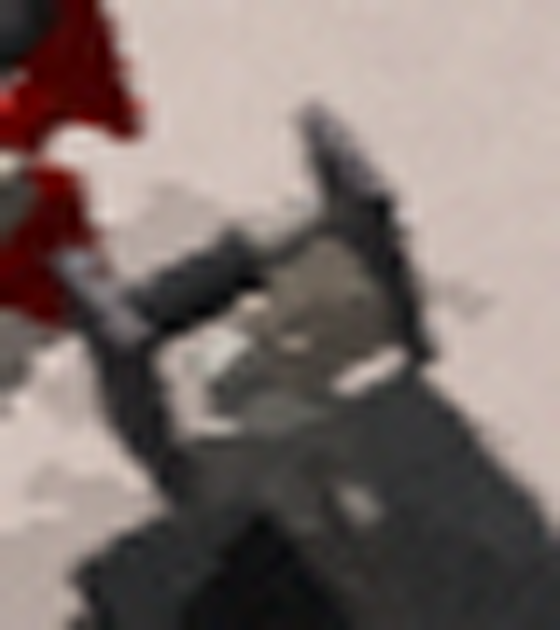

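View pics/t_clip.png

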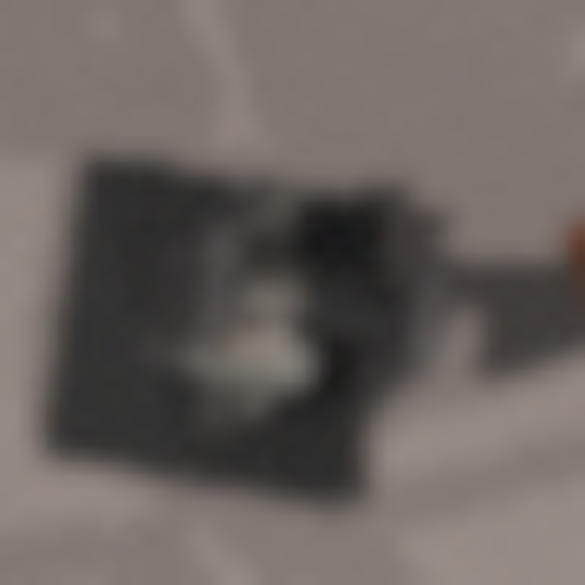

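Request:
arm_command --pt "0.75 0.06 0.035 0 -6" --pt "0.75 0.12 0.075 0 -13" --pt "0.75 0.17 0.115 0 -20" --pt "0.75 0.23 0.15 0 -26" --pt "0.75 0.284 0.189 0 -26" --pt "0.75 0.284 0.189 0 -26" --pt "0.75 0.284 0.189 0 -26" --pt "0.75 0.284 0.189 0 -26"

```text
time: 2.4
tool_pos: [0.45, -0.3357, 0.2054]
ee_rot: [3.141, -0.001, -1.717]
wrist_force: [-0.3, -1.0, -0.1]
width: 0.0706
```

```bash
python3 - <<'E'
from h import *
a=snap("scene")
# predicted positions: finger tips of inner faces
o=robot.get_obs(); p=o["tool_pos"]; w=o["ee_rot"][2]; h=o["width"]/2
L=[]
for s in (1,-1):
    P=np.array([[s*h,-.008,0],[s*h,.008,0],[s*h,.008,.03],[s*h,-.008,.03],[s*h,-.008,0]])
    q=T(p[0],p[1],w,P); q[:,2]+=p[2]; L.append((q,(0,255,255)))
q2=[]
for P,c in L: 
    r=P.copy(); r[:,2]-=.13; q2.append((r,(0,255,0)))
crop(a,(150,180,270,310),5,"pics/s2.png",L+q2)
E
```

```text
(no output)
```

View pics/s2.png

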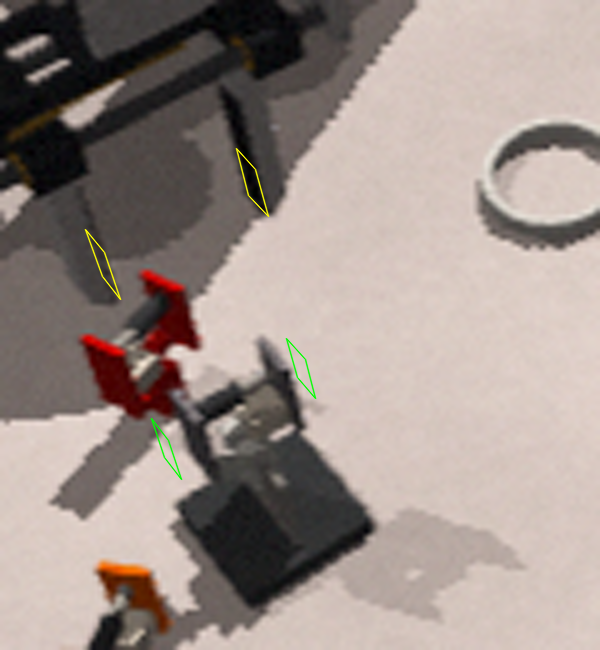

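Request:
arm_command --pt "0.75 0 0 -0.05 0" --pt "0.75 0 0 -0.1 0" --pt "0.75 0 0 -0.13 0" --pt "0.75 0 0 -0.13 0" --pt "0.75 0 0 -0.13 0"

```text
time: 3.08
tool_pos: [0.4508, -0.3366, 0.0773]
ee_rot: [-3.139, -0.002, -1.718]
wrist_force: [-0.8, -0.2, -0.1]
width: 0.0701
```

```bash
python3 - <<'E'
from h import *
a=snap("scene"); crop(a,(160,200,250,310),6,"pics/s3.png"); print(robot.get_obs()["tool_pos"],robot.get_obs()["width"])
E
```

```text
[ 0.45130966 -0.33675472  0.07796777] 0.07047384330256923
```

View pics/s3.png

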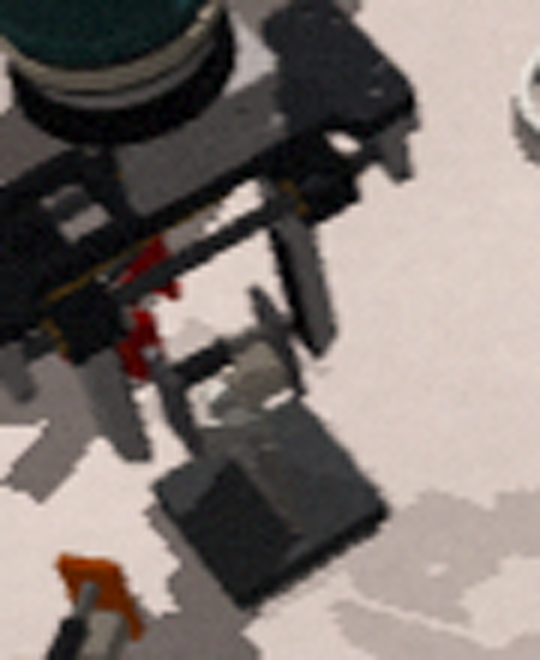

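Request:
arm_command --pt "0.3 0 0 0 0" --pt "0.3 0 0 0 0" --pt "0.3 0 0 0 0" --pt "0.3 0 0 0 0" --pt "0.3 0 0 0 0" --pt "0.3 0 0 0 0"

```text
time: 3.88
tool_pos: [0.4511, -0.3361, 0.0767]
ee_rot: [-3.14, -0.002, -1.717]
wrist_force: [0.6, -1.0, 6.0]
width: 0.0333
```

```bash
python3 - <<'E'
from h import *
a=snap("scene"); crop(a,(160,200,250,310),6,"pics/s4.png"); o=robot.get_obs();print(o["tool_pos"],o["width"],o["wrist_force"])
E
```

```text
[ 0.4511022  -0.33616752  0.07666802] 0.0332192943126501 [ 0.58065035 -0.78346439  5.51633344]
```

View pics/s4.png

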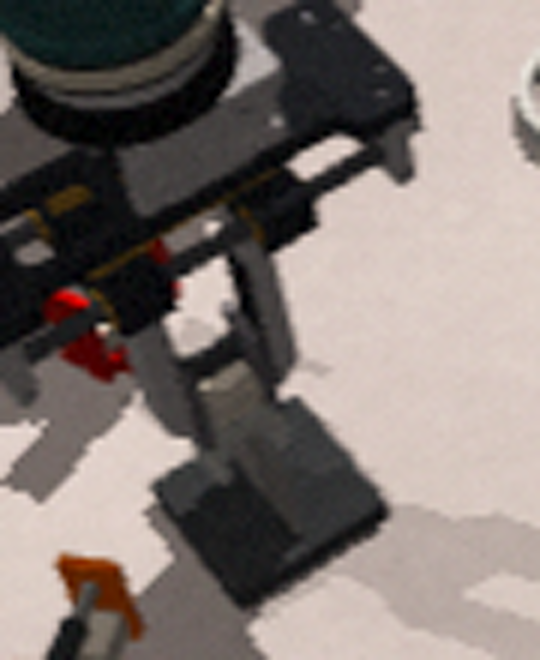

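Request:
arm_command --pt "0.3 0 0 0.015 0" --pt "0.3 0 0 0.04 0" --pt "0.3 0 0 0.08 0" --pt "0.3 0 0 0.12 0" --pt "0.3 0 0 0.12 0" --pt "0.3 0 0 0.12 0"

```text
time: 4.68
tool_pos: [0.4501, -0.3346, 0.194]
ee_rot: [3.139, 0.001, -1.717]
wrist_force: [0.7, 0.5, -0.8]
width: 0.0334
```

```bash
python3 - <<'E'
from h import *
a=snap("scene"); crop(a,(130,150,250,310),4,"pics/s5.png"); o=robot.get_obs();print(o["tool_pos"],o["width"],o["wrist_force"],o["time"])
E
```

```text
[ 0.44979371 -0.33437456  0.19320644] 0.03313793511607043 [ 0.10152107  0.0483522  -1.36695021] 4.725
```

View pics/s5.png

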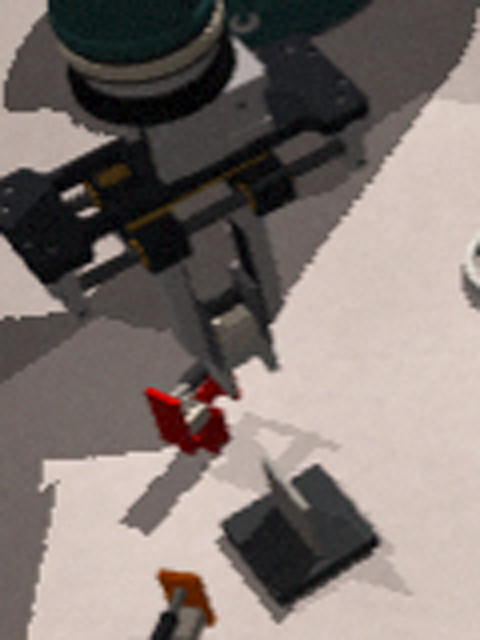

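Request:
arm_command --pt "0.3 0.006 0.03 0 10" --pt "0.3 0.012 0.065 0 20" --pt "0.3 0.018 0.1 0 30.5" --pt "0.3 0.025 0.135 0 41" --pt "0.3 0.032 0.17 0 51.5" --pt "0.3 0.04 0.205 0 62" --pt "0.3 0.047 0.24 0 72.5" --pt "0.3 0.053 0.275 0 83" --pt "0.3 0.06 0.31 0 93.5" --pt "0.3 0.062 0.331 0 103.7"

```text
time: 5.98
tool_pos: [0.5115, -0.0024, 0.1929]
ee_rot: [-3.14, 0.005, 0.101]
wrist_force: [0.2, 0.1, -1.7]
width: 0.0332
```

Request:
arm_command --pt "0.3 0 0 0 0" --pt "0.3 0 0 0 0" --pt "0.3 0 0 0 0"

```text
time: 6.35
tool_pos: [0.5123, -0.0051, 0.195]
ee_rot: [3.141, 0.001, 0.09]
wrist_force: [-0.7, 0.2, -0.1]
width: 0.0333
```

```bash
cat > chk.py <<'E'
from h import *
import sys
a=snap("scene"); o=robot.get_obs();print(o["tool_pos"],o["ee_rot"],o["width"],o["wrist_force"],o["time"])
X,Y=.07,.095; tr=(.5808,.0026,.094)
rim=[(T(*tr,rect(X,Y,.085)),(0,255,255)),(T(*tr,rect(X-.004,Y-.004,.085)),(0,255,255)),(T(*tr,[[-.068,0,.085],[-.068,0,.15]]),(255,0,255))]
crop(a,(260,110,390,270),4,f"pics/{sys.argv[1]}.png",rim if len(sys.argv)>2 else [])
E
python3 chk.py s6 1
```

```text
[ 0.51245762 -0.00510775  0.1952122 ] [3.14148094e+00 4.68853387e-04 9.05596586e-02] 0.03325426622023593 [-0.14615425 -0.90320619  0.05270415] 6.4
```

View pics/s6.png

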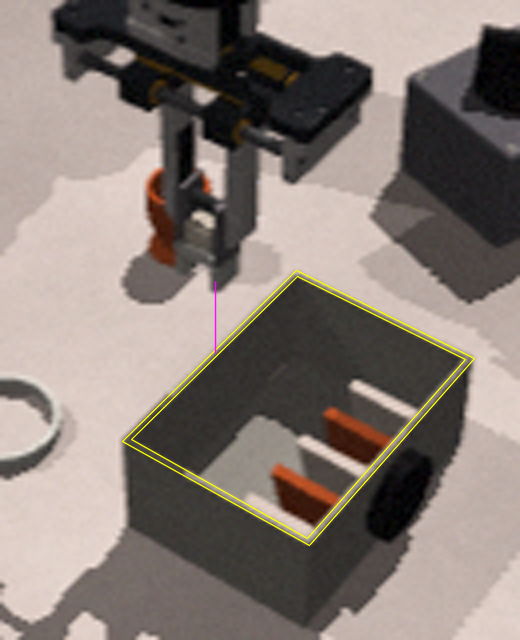

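```bash
python3 - <<'E'
from h import *
a=snap("scene"); o=robot.get_obs(); p=o["tool_pos"]; w=o["ee_rot"][2]
L=[]
def add(P,col,zz):
    q=T(p[0],p[1],w,P); q[:,2]+=zz; L.append((q,col))
z0=p[2]-.0167   # clip origin; tool x = clip y
for s in (1,-1):
    add(np.array([[s*.0166,-.008,0],[s*.0166,.008,0],[s*.0166,.008,.06],[s*.0166,-.008,.06],[s*.0166,-.008,0]]),(0,255,255),p[2])
    for yy in (.010,.016): add(np.array([[s*yy,-.012,-.02],[s*yy,.012,-.02],[s*yy,.012,0],[s*yy,-.012,0],[s*yy,-.012,-.02]]),(0,255,0),z0)
    add(np.array([[s*.017,-.012,.002],[s*.017,.012,.002],[s*.017,.012,.05],[s*.017,-.012,.05],[s*.017,-.012,.002]]),(255,0,255),z0)
crop(a,(290,120,340,185),11,"pics/s7.png",[]);crop(a,(290,120,340,185),11,"pics/s7o.png",L)
E
```

```text
(no output)
```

View pics/s7.png

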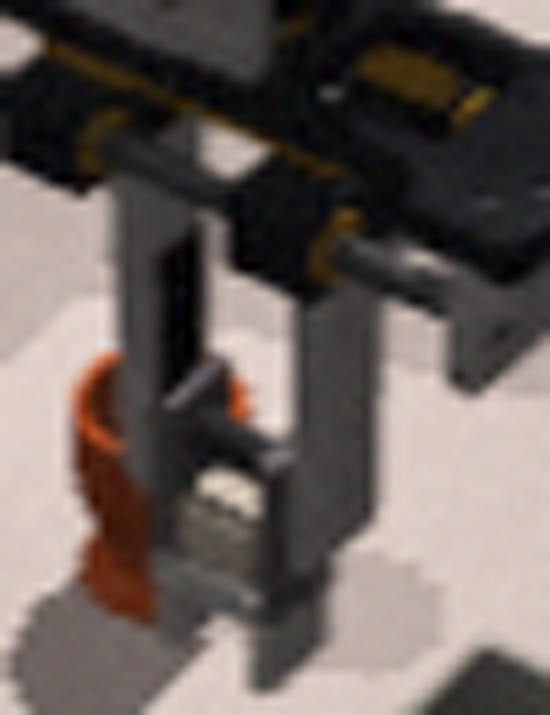

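View pics/s7o.png

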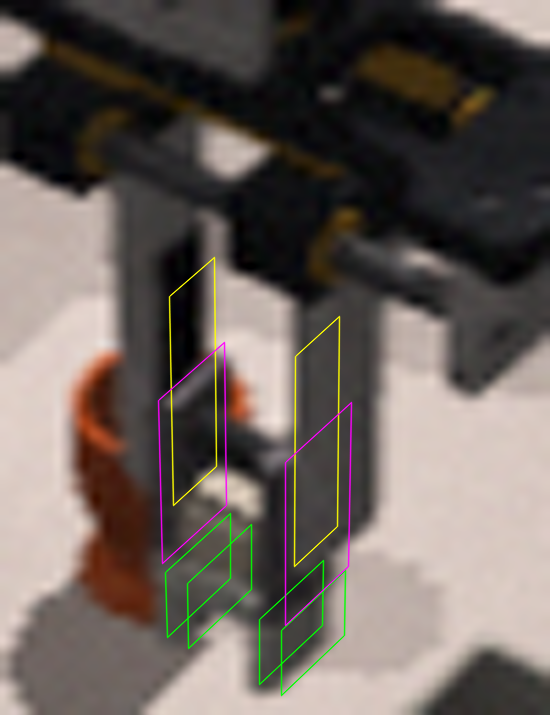

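Request:
arm_command --pt "0.3 0.0015 0.001 -0.03 0" --pt "0.3 0.0015 0.001 -0.06 0" --pt "0.3 0.0015 0.001 -0.08 0" --pt "0.3 0.0015 0.001 -0.08 0" --pt "0.3 0.0015 0.001 -0.08 0"

```text
time: 7.08
tool_pos: [0.5148, -0.0035, 0.1166]
ee_rot: [3.141, -0.002, 0.092]
wrist_force: [-0.5, -0.3, -0.9]
width: 0.0332
```

```bash
python3 chk.py s8
```

```text
[ 0.51502813 -0.00350688  0.1170046 ] [ 3.14103393e+00 -2.58495334e-03  9.25308004e-02] 0.03352406763953429 [-0.04618885  0.26323983 -0.14781583] 7.125
```

View pics/s8.png

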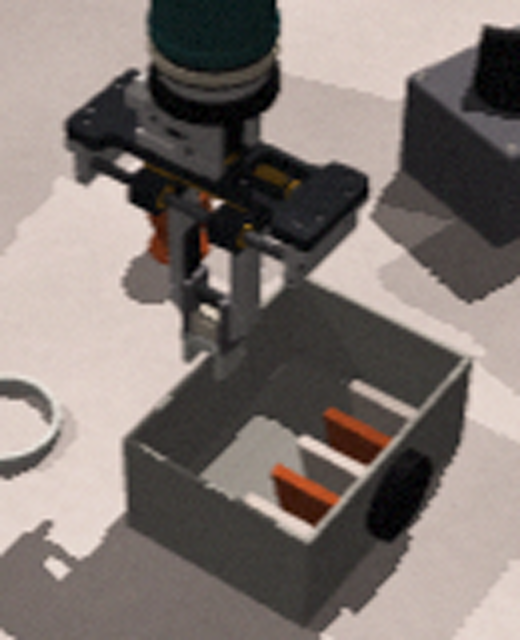

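Request:
arm_command --pt "0.3 0 0 -0.006 0" --pt "0.3 0 0 -0.011 0" --pt "0.3 0 0 -0.014 0" --pt "0.3 0 0 -0.014 0"

```text
time: 7.62
tool_pos: [0.5141, -0.0031, 0.1017]
ee_rot: [3.142, -0.0, 0.093]
wrist_force: [0.0, 0.6, 1.1]
width: 0.0331
```

Request:
arm_command --pt "0.3 0 0 -0.003 0" --pt "0.3 0 0 -0.003 0"

```text
time: 7.88
tool_pos: [0.5142, -0.0031, 0.1016]
ee_rot: [3.141, -0.001, 0.093]
wrist_force: [-4.7, 1.4, 12.7]
width: 0.0334
```

```bash
python3 chk.py s9
```

```text
[ 0.51421547 -0.00313601  0.10156687] [ 3.14118436e+00 -1.33307805e-03  9.32558516e-02] 0.03350752419567707 [-5.23037446  0.26736673 13.11742496] 7.925
```

View pics/s9.png

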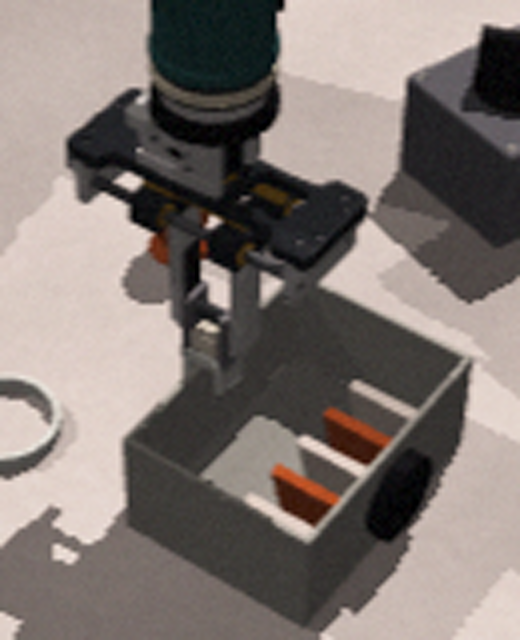

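Request:
arm_command --pt "0.45 0 0 0 0" --pt "0.55 0 0 0 0" --pt "0.85 0 0 0 0" --pt "0.85 0 0 0 0" --pt "0.85 0 0 0 0" --pt "0.85 0 0 0 0"

```text
time: 8.68
tool_pos: [0.5141, -0.0031, 0.0982]
ee_rot: [-3.141, 0.0, 0.093]
wrist_force: [-0.5, 0.5, -0.4]
width: 0.0796
```

```bash
python3 chk.py s10
```

```text
[ 0.51412231 -0.00316     0.09828738] [-3.14155401e+00  1.17349212e-04  9.31438425e-02] 0.07972171216455466 [-0.73846365 -0.54915358  0.01846039] 8.725
```

View pics/s10.png

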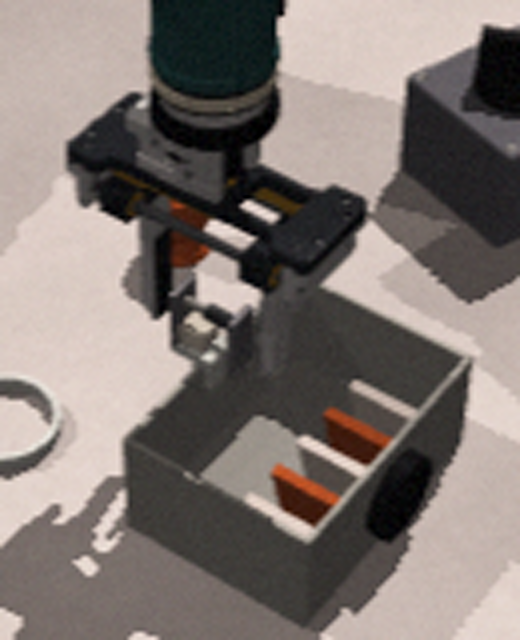

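Request:
arm_command --pt "0.85 0 0 0.03 0" --pt "0.85 0 0 0.08 0" --pt "0.85 0 0 0.14 0" --pt "0.85 0 0 0.15 0" --pt "0.85 0 0 0.15 0"

```text
time: 9.35
tool_pos: [0.5144, -0.0032, 0.2489]
ee_rot: [3.141, -0.001, 0.093]
wrist_force: [0.2, 0.8, -0.8]
width: 0.0797
```

```bash
python3 - <<'E'
from h import *
from ov import clipm
a=snap("scene")
tr=(.5808,.0026,.094); c=T(*tr,[[-.068,0,0]])[0]
L=clipm(c[0],c[1],tr[2]+np.pi/2,.085)
crop(a,(280,140,360,220),8,"pics/s11.png",[]); crop(a,(280,140,360,220),8,"pics/s11o.png",L)
b=snap("top"); crop(b,(265,155,365,230),7,"pics/t11.png")
o=robot.get_obs();print(o["tool_pos"],o["ee_rot"],o["time"])
E
```

```text
[ 0.51315672 -0.00309795  0.24590913] [-3.14066271  0.00442111  0.09303837] 9.55
```

View pics/s11.png

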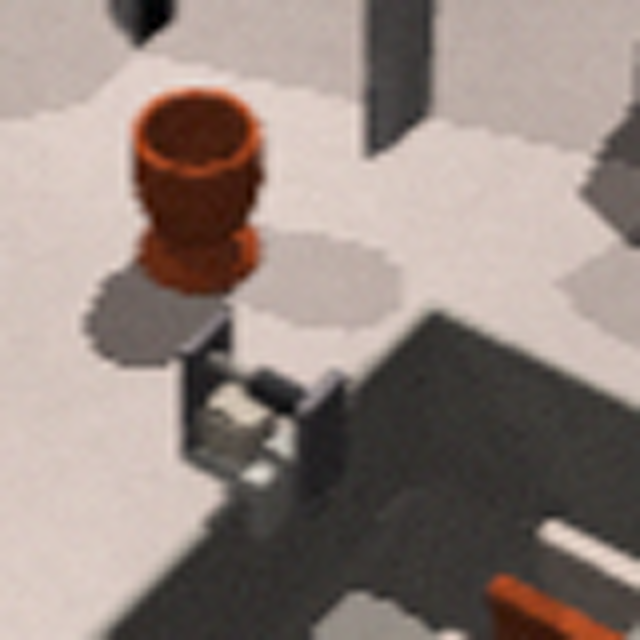

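View pics/s11o.png

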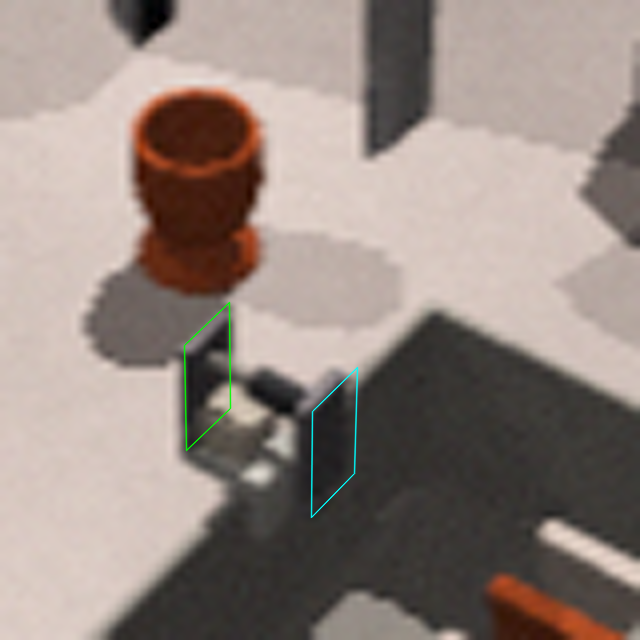

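```bash
python3 - <<'E'
from h import *
a=snap("scene");b=snap("top")
x,y,w=.504,.3445,-.23
L=[(T(x,y,w,rect(.06,.06,.09)),(0,255,255))]
g=w+.65
bar=lambda z:(T(x,y,g,rect(.032,.007,z)),(0,255,0))
L+=[bar(.136),(T(x,y,g,[[.02,0,.136],[.032,0,.136]]),(0,0,255))]
for t in (.65,.25,-.15,-.55): L.append((T(x,y,w+t,[[.044,0,.09],[.05,0,.09]]),(255,0,255)))
crop(a,(350,105,430,180),8,"pics/sb.png",L); crop(b,(150,180,245,245),8,"pics/tb.png",L)
E
```

```text
(no output)
```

View pics/sb.png

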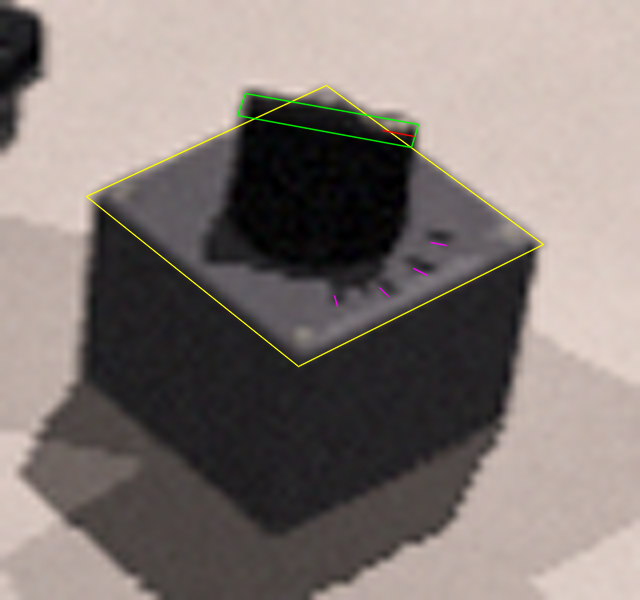

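View pics/tb.png

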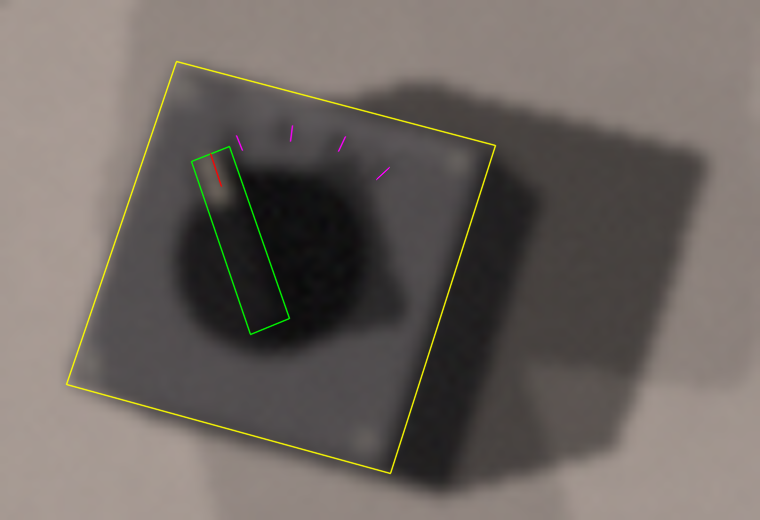

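Request:
arm_command --pt "0.6 0 0.035 0 10.5" --pt "0.6 0 0.07 0 21" --pt "0.6 0 0.105 0 31.5" --pt "0.6 0 0.14 0 42" --pt "0.6 0 0.175 0 52.5" --pt "0.6 -0.002 0.21 0 63" --pt "0.6 -0.004 0.245 0 73.5" --pt "0.6 -0.006 0.28 0 84" --pt "0.6 -0.008 0.315 0 94.5" --pt "0.6 -0.0105 0.349 0 104.5"

```text
time: 10.9
tool_pos: [0.5032, 0.3469, 0.2473]
ee_rot: [-3.14, 0.0, 1.923]
wrist_force: [-0.5, 0.8, -0.6]
width: 0.0563
```

Request:
arm_command --pt "0.6 0 0 -0.03 4.4" --pt "0.6 0 0 -0.06 4.4" --pt "0.6 0 0 -0.09 4.4" --pt "0.6 0 0 -0.09 4.4" --pt "0.6 0 0 -0.09 4.4"

```text
time: 11.52
tool_pos: [0.504, 0.346, 0.1593]
ee_rot: [3.141, -0.0, 1.994]
wrist_force: [0.3, -0.1, 0.8]
width: 0.0565
```

```bash
cat > chk2.py <<'E'
from h import *
import sys
a=snap("scene"); o=robot.get_obs();print(o["tool_pos"],o["ee_rot"],o["width"],o["wrist_force"],o["wrist_torque"],o["time"])
crop(a,(340,60,430,180),6,f"pics/{sys.argv[1]}.png")
E
python3 chk2.py d1
```

```text
[0.50435993 0.34615329 0.16014362] [ 3.13909836e+00 -2.70337330e-04  1.99369860e+00] 0.056247125671656586 [ 0.68249667 -0.75442031  0.91125853] [ 0.04385211 -0.17702143 -0.01956716] 11.575
```

View pics/d1.png

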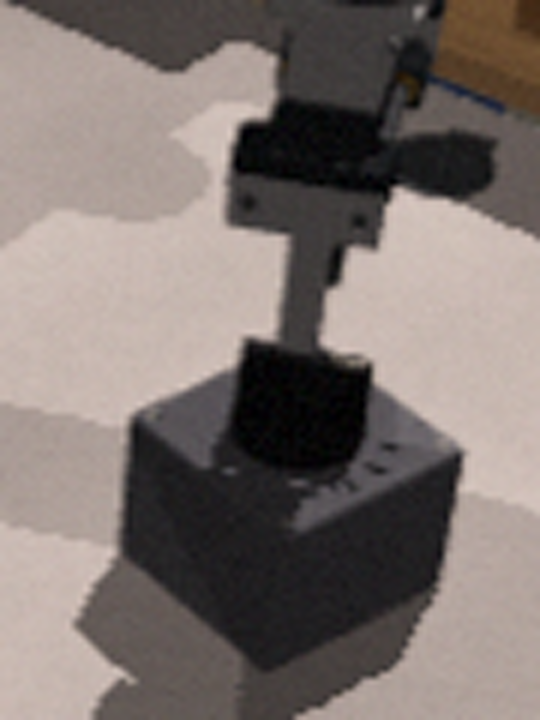

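```bash
python3 - <<'E'
from h import *
a=snap("scene")
p=np.array([.504,.346]);w=1.993
for s in (1,-1):
    q=np.r_[p+s*.028*np.array([np.cos(w),np.sin(w)]),.16]; print(s,(proj(a,q)-[340,60])*6)
    q=np.r_[p+s*.046*np.array([np.cos(w),np.sin(w)]),.16]; print(s,(proj(a,q)-[340,60])*6)
E
```

```text
1 [[320.75841747 281.72470117]]
1 [[327.6185203  261.11112894]]
-1 [[298.63041146 348.20528235]]
-1 [[291.25385737 370.36349837]]
```

Near finger's tip (≈298,350) lies in front of the bar and the far finger behind it, as predicted. Descend and grip.

Request:
arm_command --pt "0.6 0 0 -0.03 0" --pt "0.6 0 0 -0.054 0" --pt "0.6 0 0 -0.054 0" --pt "0.6 0 0 -0.054 0" --pt "0 0 0 -0.054 0" --pt "0 0 0 -0.054 0" --pt "0 0 0 -0.054 0" --pt "0 0 0 -0.054 0" --pt "0 0 0 -0.054 0"

```text
time: 12.75
tool_pos: [0.5028, 0.3476, 0.1046]
ee_rot: [3.141, -0.004, 1.994]
wrist_force: [-2.6, 5.0, 0.1]
width: 0.0139
```

```bash
python3 chk2.py d2
```

```text
[0.5028551  0.34754481 0.10458338] [ 3.14135024 -0.00362559  1.99438931] 0.013653408956550015 [-1.87786821  6.07387627 -0.02063692] [ 0.92020462  0.27056793 -0.11518209] 12.8
```

View pics/d2.png

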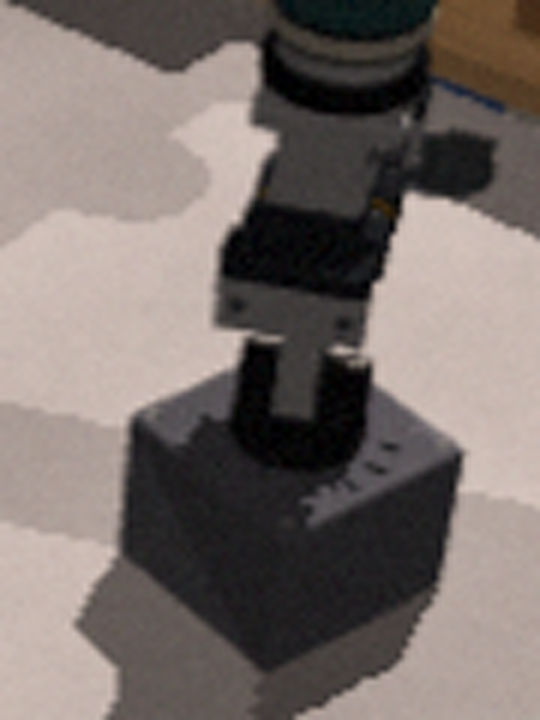

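Request:
arm_command --pt "0 -0.001 0.0025 0 -5" --pt "0 -0.001 0.0025 0 -14" --pt "0 -0.001 0.0025 0 -23" --pt "0 -0.001 0.0025 0 -32" --pt "0 -0.001 0.0025 0 -41" --pt "0 -0.001 0.0025 0 -50" --pt "0 -0.001 0.0025 0 -59" --pt "0 -0.001 0.0025 0 -66" --pt "0 -0.001 0.0025 0 -70" --pt "0 -0.001 0.0025 0 -70"

```text
time: 14.05
tool_pos: [0.5032, 0.3497, 0.1046]
ee_rot: [-3.141, -0.003, 0.774]
wrist_force: [1.5, 5.3, -1.2]
width: 0.0134
```

```bash
python3 chk2.py d3; python3 - <<'E'
from h import *
b=snap("top"); crop(b,(150,180,245,245),8,"pics/td3.png")
E
```

```text
[0.50322542 0.34970338 0.10461339] [-3.14088367 -0.00325329  0.7740641 ] 0.013976563686630025 [ 1.21719643  5.21514205 -0.86164237] [ 0.94293844 -0.41599959  0.10189151] 14.1
```

View pics/d3.png

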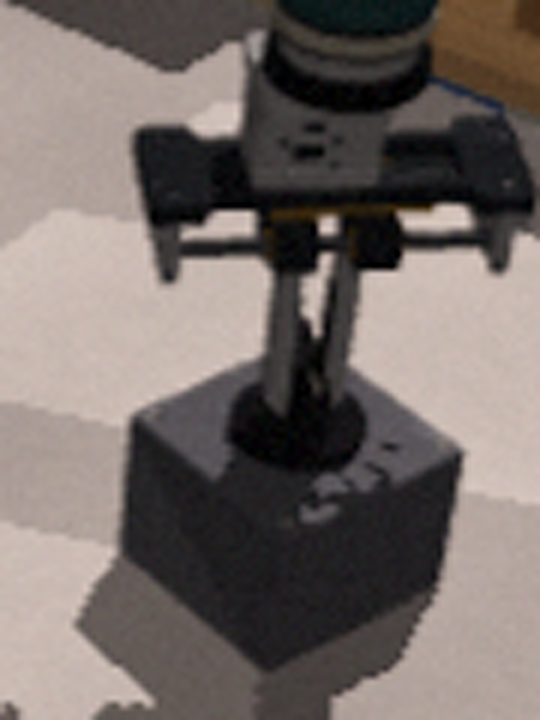

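View pics/td3.png

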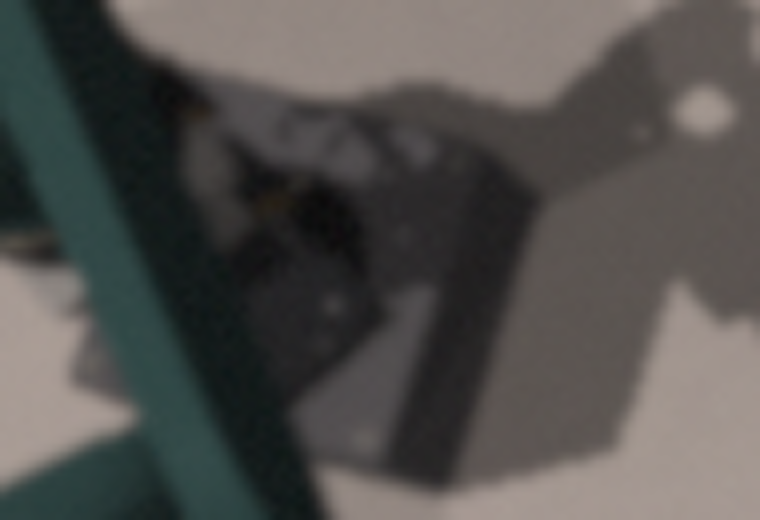

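```bash
python3 - <<'E'
from h import *
from ov import clipm
a=snap("scene"); o=robot.get_obs()
x,y,w=.504,.3475,-.23
L=[]
for d,c in ((1.2,(0,255,0)),(.8,(0,0,255))):
    L.append((T(x,y,w+.65-d,rect(.032,.007,.136)),c))
    L.append((T(x,y,w+.65-d,[[.032,0,.136],[.032,0,.099]]),c))
crop(a,(370,100,412,145),14,"pics/d4.png"); crop(a,(370,100,412,145),14,"pics/d4o.png",L)
tr=(.5808,.0026,.094); c=T(*tr,[[-.068,0,0]])[0]
crop(a,(280,140,360,220),8,"pics/c4o.png",clipm(c[0],c[1],tr[2]+np.pi/2,.085))
print(o["wrist_torque"],o["qvel"].round(3),o["time"])
E
```

```text
[ 0.94203627 -0.42500253  0.07928989] [-0.001  0.001 -0.001  0.001  0.    -0.002] 14.3
```

View pics/d4.png

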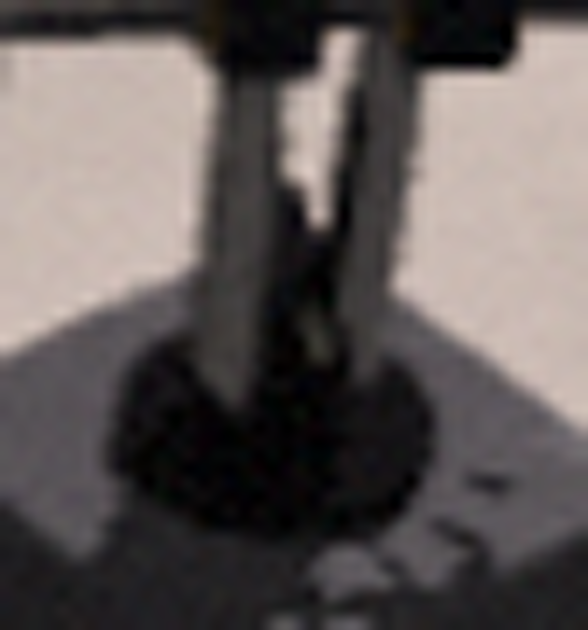

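View pics/d4o.png

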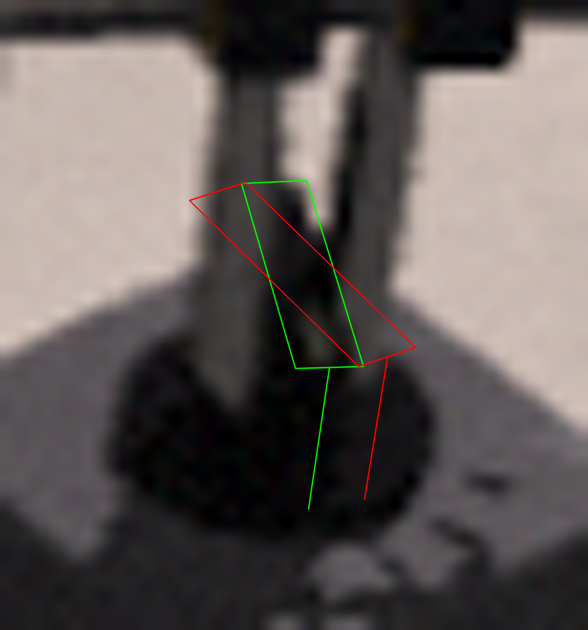

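View pics/c4o.png

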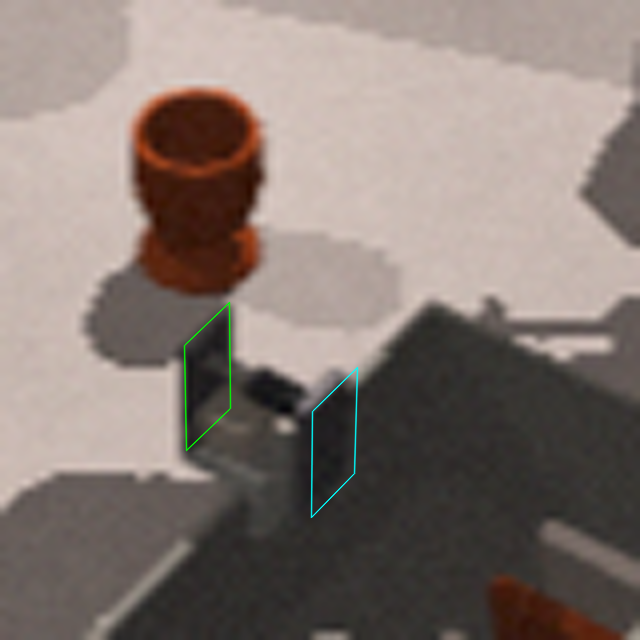

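Request:
arm_command --pt "0 0 0 0 0" --pt "0 0 0 0 0" --pt "0 0 0 0 0" --pt "0 0 0 0 0"

```text
time: 14.8
tool_pos: [0.5032, 0.3497, 0.1046]
ee_rot: [-3.141, -0.003, 0.774]
wrist_force: [2.0, 4.9, -2.2]
width: 0.0141
```

```bash
python3 - <<'E'
from h import *
o=robot.get_obs();print(o["ee_rot"],o["width"],o["wrist_force"],o["wrist_torque"],o["time"]); print(robot.close_job())
E
```

```text
[-3.14088786 -0.00323095  0.77412148] 0.01412389282594697 [ 2.02015866  4.92274222 -2.20958531] [ 0.94130099 -0.38415803  0.16153452] 14.8
the job is handed in; nothing more can be done
None
```

I moved the clip to the middle of the tray's front rim and let it close there. I then turned the dial to its third click and handed the job in at 14.8 s with the gripper still holding it. The hand-in reported no verdict.

**Clip:** I pushed it down until about 13 N showed at the wrist, then opened the gripper. The last picture shows it upright and square, matching the expected seated pose to within a pixel or two.

**Dial:** The gripper turned it 70° (1.22 rad) clockwise. The last readings were a still arm, a finger width of 14 mm, which is the bar's thickness, and a sideways force of about 5 N. In the picture, the white line sits where the third click should be, clearly not at the second. I estimate the dial at about 1.2 rad; there was no direct reading of it.

**Disagreements:** The scene camera showed things about 1 pixel (2–3 mm) off from where the arm reported itself, within the stated calibration.

**Not checked:** The arm blocked the top camera's view of the dial at the end. I touched none of the four bystanders as far as I could tell, but only checked the egg cup in the final pictures.

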